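# Reset the extractor under its push-latch cover

## Robot

A 6-joint arm with a two-finger parallel gripper is mounted at the origin on the work surface. World frame = base frame: x ahead of the robot, y to its left, z up, the work surface at z = 0. Lengths are in m, angles in rad, forces in N, time in s.
With the tool pointing down it reaches from about 0.3 to 0.775 m from the base axis. Payload 14.6 kg.
Tool frame: the origin (TCP) lies at the very end of the fingers, on their centre line; the grasp point (between the pads) lies 19 mm behind it; z points along the fingers, y is the line along which they close (so a half turn about z gives the same grasp; the last joint's range is limited). The gripper opens to 94 mm and grips with 3 to 60 N. Pads are 16 mm wide; open, the fingers measure 119 mm over their backs; the gripper's body (75 mm by 177 mm) begins 78 mm behind the grasp point.
Start: joints at [-1.293, 0.3, 1.521, -0, 1.321, -0.067], TCP at [0.186, -0.518, 0.205] pointing down, gripper open.
Joint ranges: [-3.03, 3.03], [-0.79, 2.21], [0.23, 2.52], [-1.04, 4.18], [0, 3.07], [-2.55, 2.55]. Speed limits (rad/s): [2.22, 2.22, 2.57, 3.14, 3.14, 3.14].

## Interface

Orientations are given as a rotation vector (axis times angle).
In Python, from plant import manip gives the robot as it stands.
- The arm moves only by the shell command python3 -m inch 'ROWS' [FORCE]. ROWS is JSON, a list of rows, each a list of 3 entries, a list of its own where there are three numbers: the shift along the tool's x, y, z in m, then the turn about the tool's z in units of 6 degrees (1.0 is 6 degrees), then the opening, from 0 (shut) to 1 (fully open). In form: [[[tx, ty, tz], roll, gripper], ...]. A call has 1 to 12 rows; each row is the pose to reach, as a shift and turn from the pose commanded when the call began, along the tool's axes at that moment; what a row does not reach only later rows make up. A row lasts 1/12 s, in which the tool goes at most 41.7 mm and 7.16 degrees, less where a joint would pass 70% of its speed; a pose out of reach is approached as far as the arm can. A call with a gripper value outside its range is refused whole. The fingers move at their own pace and stop on an object; FORCE is the grip in N (left out, the last holds). Time passes only in rows, so rows that repeat a pose let the fingers close. It gives the time, the measured TCP pose, the force, the opening and the grip force at its end, in the units of the state.
- manip.sense(): the state, without advancing time (a new reading comes with each control period).
- manip.camera(name): name is "scene" or "top" or "wrist"; returns (picture, depth): 400x640x3 uint8, red, green, blue; 400x640 float32, m along the optical axis (not along the pixel's ray), 0 where there is no reading.
- manip.camera_params(name): a dict with "fov_y" (degrees; the focal length in pixels is half the picture's height over the tangent of half this angle, whatever the lens; pixels are square), "cx", "cy" (the principal point, pixels), "rvec" (rotation vector, rad) and "tvec" (3), from world to camera coordinates, as OpenCV has them; the wrist camera has in their place "T_tool_cam" (4x4, takes a point from camera to tool coordinates, whose origin is the TCP and whose axes are the flange's). Camera axes: x right, y down, z forward; pixel columns grow to the right and rows downward; lengths in m; the calibration is good to about 2 mm. A picture is of the moment at which its call begins: read the wrist's pose just before it. camera_params takes no time and is no camera call.
- manip.finish_job(): hands the job in; it is judged then, once.
The state is a dict: "t": time; "joint_pos": joint angles; "qd": joint speeds; "joint_efforts": joint torques, N m; "tool_pos": TCP position; "eef_rot": TCP orientation; "ft_force": force on the tool from outside, world axes, zero at the start; "torque": the same for the moment, N m; "finger_gap": finger opening in m; "finger_force": force on a finger pad.
Only numpy, scipy, OpenCV 4.12 (cv2) and the standard library are available. Lean on these libraries where they do the work, as an engineer would, in place of code of your own. Each camera call takes 0.05 s, during which the arm holds its last target. There are 200 camera calls.

## Task

Reset the blood extractor: press on the dark cover on its top so that it unlatches and springs open, push the green key beneath it all the way down and let it come back up, then swing the cover down with your fingers and press it until it latches shut and stays shut. Only push with the fingers, never pinch the cover or push on its orange inner side, do not force the machine, and leave everything else where it stands.

Things in the scene. Friction and masses are not known exactly. Their poses are not given: they have to be found in the camera images.
- extractor: White and lilac machine, fixed, 300 x 300 mm, flat top (deck) 190 mm up; a press plate stands out to 184 mm before the origin. Origin: centre of underside; x points from its front to its back, y left, z up. On the deck a grey frame (117 mm in x, 112 in y, rim 36 mm above the deck) round a well, closed flush by the dark cover. Three clamp heads, 32 mm tall, along the deck at y = -115 mm.
- flap_hinge (a point): Middle of the cover's hinge line, fixed on the machine (extractor frame: x 30, y 20, z 223 mm), 3 mm below the frame's rim, at the back end of the cover; the hinge runs along the extractor's y; axes as the extractor's. Fully open, the cover stands almost upright, 101 mm above this point, leaning slightly to the front; behind it (+x) the deck is clear for 60 mm.
- flap (a joint): Angle of the dark cover, rad: 0 shut and latched, 1.45 fully open (front edge up and to the back), -0.08 rigid stop. Push-push latch: press the shut cover to the stop (6 mm at flap_press) and let go: a spring swings it open in about 2 s if nothing is in its way. Push the open cover down to the stop and let go: it latches at 0. Spring about 3 N at flap_press when shut; 6 to 12 N reaches the stop.
- flap_press (a point): Where to press: middle of the light stripe on the cover's outer face, 75 mm from the hinge line, 26 mm from the free edge; 6 mm of travel to the stop. Moves with the cover; x axis along the cover towards the hinge, z out of the outer face, which lies 3 mm off the hinge line. The cover is 100 x 100 x 4 mm plus lining.
- flap_lining: Orange lining, 80 x 80 x 3 mm, on the inner face of the cover: seen only when it is open. Not to be pushed or pinched. Origin on the hinge line, axes as flap_press.
- key (a joint): Travel of the green key, m: 0 up, 0.005 fully down. Spring return, about 5 N to push it fully down. It must go down beyond 0.004.
- key_top (a point): Centre of the top of the round green key (32 mm across), 62 mm in front of the hinge line, 18 mm below the frame's rim, in the well (103 mm from hinge to front wall, 104 mm wide): only closed fingers fit in.
- line_clamp: Small lilac and white tube clamp, 62 x 18 x 20 mm, lying loose on the deck in front of the frame. Origin: centre of its underside. Leave alone.
- vial: Small jar, 26 mm across, 45 mm tall, standing loose on the deck at its back left corner. Origin: centre of its underside. Leave alone.
- tube_rack: White rack with capped sample tubes, 100 x 200 x 99 mm, loose on the bench. Origin: centre of its underside. Leave alone.
- spray_bottle: Green bottle with a blue cap, 64 mm across, 150 mm tall, loose on the bench. Origin: centre of its underside. Leave alone.
- steel_bowl: Steel bowl, 120 mm across, 50 mm tall, loose on the bench. Origin: centre of its underside. Leave alone.
- label_roll: Paper label roll, 80 mm across, 50 mm tall, loose on the bench. Origin: centre of its underside. Leave alone.
- tip_box: Blue box, 85 x 120 x 55 mm, loose on the bench. Origin: centre of its underside. Leave alone.

How it is judged:
On the way, in this order (a step that is already met when the one before it is completed fails the run):
1. the cover has sprung open (value of joint flap above 1.2 rad), for 0.2 s.
2. the green key is pushed down with the cover open (value of joint key above 0.004 m and value of joint flap above 0.9 rad), for 0.05 s.
3. the key has come back up with the cover still open (value of joint key below 0.001 m and value of joint flap above 0.6 rad), for 0.05 s.
At the end, for the whole second after the job is handed in: The cover is latched shut (within 0.03 rad of flush, staying there by itself) and the key is up (within 1 mm) (value of joint flap between -0.03 and 0.03 rad and velocity of joint flap below 0.1 rad/s and value of joint key below 0.001 m); the robot touches nothing.
It fails at once if the cover's orange inner side is pushed or pinched (over 3 N) (contact force between anything else and flap_lining above 3 N).
It fails at once if the machine, its cover or its key is forced (over 60 N) (contact force between any of the arm, the fingers and extractor above 60 N).
It fails at once if a bystander is carried or pushed out of its place (over 30 mm) (distance of any of line_clamp, vial, tube_rack, spray_bottle, steel_bowl, label_roll, tip_box from where it was at the start of the episode above 0.03 m).
It also fails if it takes over 53 s, if anything falls off the work surface, if the arm or the gripper's body presses on something with over 40 N, if the wrist force passes 120 N, or if a joint passes its speed limit or range.

## Working session

There is one attempt and no reset: what is moved stays moved. The work goes in short steps, Python scripts to look and compute and a shell command to move; the robot and the scene stay as the last step left them, time stands still between calls to the robot, and variables do not carry over. Pictures are saved under pics/ and viewed, at most 10 in all, crops included, and the job is handed in when it is done.

```bash
mkdir -p pics; ls; cat > h.py <<'E'
import numpy as np,cv2
from plant import manip
from scipy.spatial.transform import Rotation as R
def K(p):
    f=200/np.tan(np.radians(p["fov_y"])/2); return f,p["cx"],p["cy"]
def cam(name):
    s=manip.sense(); im,d=manip.camera(name); p=manip.camera_params(name)
    if name=="wrist":
        T=np.eye(4);T[:3,:3]=R.from_rotvec(s["eef_rot"]).as_matrix();T[:3,3]=s["tool_pos"];T=T@np.array(p["T_tool_cam"])
    else:
        T=np.eye(4);T[:3,:3]=R.from_rotvec(np.ravel(p["rvec"])).as_matrix();T[:3,3]=np.ravel(p["tvec"]);T=np.linalg.inv(T)
    return im,d,p,T
def cloud(d,p,T):
    f,cx,cy=K(p); v,u=np.mgrid[:400,:640]
    P=np.stack([(u-cx)/f*d,(v-cy)/f*d,d],-1); W=P@T[:3,:3].T+T[:3,3]; W[d==0]=np.nan; return W
def ray(u,v,z,p,T):
    f,cx,cy=K(p); r=T[:3,:3]@np.array([(u-cx)/f,(v-cy)/f,1]); return T[:3,3]+r*(z-T[2,3])/r[2]
E
python3 - <<'E'
from h import *
s=manip.sense();print({k:np.round(v,3).tolist() for k,v in s.items()})
out=[]
for n in("top","scene"):
    im,d,p,T=cam(n);np.savez("pics/"+n,im=im,d=d,T=T);print(n,p,T[:3,3].round(3))
    cv2.imwrite(f"pics/{n}0.png",im[:,:,::-1])
E
```

```text
pics
{'t': 0.0, 'joint_pos': [-1.293, 0.3, 1.522, -0.0, 1.321, -0.067], 'qd': [-0.0, -0.001, 0.001, -0.001, 0.0, 0.0], 'joint_efforts': [-0.002, -53.18, -35.273, 0.071, 0.024, -0.0], 'tool_pos': [0.186, -0.517, 0.205], 'eef_rot': [-3.094, -0.539, 0.0], 'ft_force': [0.185, -0.142, 0.205], 'torque': [0.01, -0.023, 0.0], 'finger_force': 0.0, 'finger_gap': 0.094}
top {'fov_y': 52.981173300760645, 'cx': 316.63852006554293, 'cy': 199.44633538804212, 'rvec': array([ 2.14786986, -2.20269962,  0.08941645]), 'tvec': array([0.01864291, 0.50414765, 1.22524814])} [0.397 0.002 1.264]
scene {'fov_y': 55.2294812804901, 'cx': 316.95369182062774, 'cy': 204.9210331140838, 'rvec': array([ 2.16952274,  1.34611122, -0.42613284]), 'tvec': array([-0.25043353, -0.27107013,  1.49005874])} [ 1.095 -0.291  1.035]
```

View pics/top0.png

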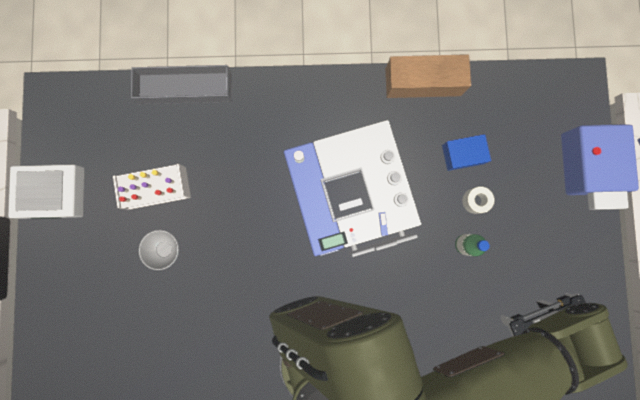

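View pics/scene0.png

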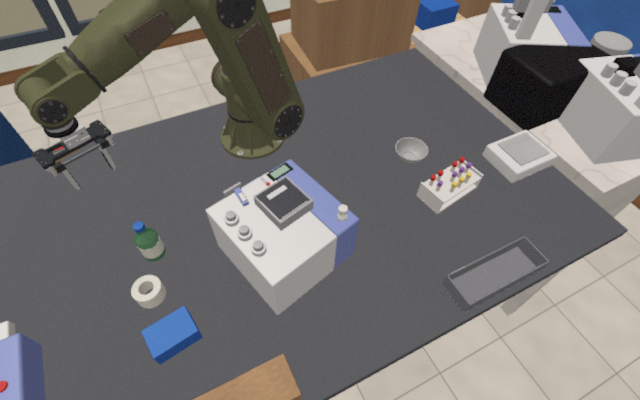

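Top view: the machine is at about (352,190) with its front towards the robot. The dark cover is at (348,192), its light stripe at (350,204). The clamp heads are to the right, the line clamp is at (383,222), and the vial is at (298,156). Next I measure the stripe and the yaw.

```bash
python3 - <<'E'
from h import *
z=np.load("pics/top.npz");im,d,T=z["im"],z["d"],z["T"];p=manip.camera_params("top")
W=cloud(d,p,T);g=cv2.cvtColor(im,cv2.COLOR_RGB2GRAY)
deck=((W[...,2]>.17)&(W[...,2]<.25)).astype(np.uint8);deck[:,:250]=0;deck[:,450:]=0;deck[265:]=0
c=max(cv2.findContours(deck,0,1)[0],key=cv2.contourArea)
print("deckrect",cv2.minAreaRect(c))
bp=cv2.boxPoints(cv2.minAreaRect(c));print(np.array([ray(*q,.19,p,T) for q in bp]).round(3))
dark=((g<100)).astype(np.uint8);dark[:160]=0;dark[225:]=0;dark[:,:315]=0;dark[:,378:]=0
c=max(cv2.findContours(dark,0,1)[0],key=cv2.contourArea);r=cv2.minAreaRect(c);bp=cv2.boxPoints(r)
print("dark",r);print(np.array([ray(*q,.226,p,T) for q in bp]).round(3), ray(*r[0],.226,p,T))
m=np.zeros_like(g);cv2.fillPoly(m,[np.int32(bp)],1);m=cv2.erode(m,np.ones((9,9)))
st=((g>150)&(m>0)).astype(np.uint8);c=max(cv2.findContours(st,0,1)[0],key=cv2.contourArea);r=cv2.minAreaRect(c)
print("stripe",r,ray(*r[0],.226,p,T),"cloud",np.nanmedian(W[st>0],0))
E
```

```text
deckrect ((351.44268798828125, 187.3688507080078), (110.474853515625, 111.78875732421875), 73.49563598632812)
[[ 0.626  0.096  0.19 ]
 [ 0.707 -0.199  0.19 ]
 [ 0.416 -0.271  0.19 ]
 [ 0.339  0.017  0.19 ]]
dark ((326.2500305175781, 183.25001525878906), (0.7071067094802856, 1.4142134189605713), 45.0)
[[ 0.528 -0.019  0.226]
 [ 0.53  -0.021  0.226]
 [ 0.529 -0.023  0.226]
 [ 0.527 -0.02   0.226]] [ 0.52851365 -0.02075549  0.226     ]Traceback (most recent call last):
  File "<stdin>", line 12, in <module>
ValueError: max() iterable argument is empty
```

```bash
python3 - <<'E'
from h import *
z=np.load("pics/top.npz");im,d,T=z["im"],z["d"],z["T"];p=manip.camera_params("top")
W=cloud(d,p,T);g=cv2.cvtColor(im,cv2.COLOR_RGB2GRAY)
st=np.zeros_like(g);w=g[196:212,338:364];print(w[::2,::2]);
st[196:212,338:364]=w>140
c=max(cv2.findContours(st,0,1)[0],key=cv2.contourArea);r=cv2.minAreaRect(c)
print("stripe",r,ray(*r[0],.226,p,T),"cloud",np.nanmedian(W[st>0],0),np.nanmedian(W[196:212,338:364].reshape(-1,3),0))
yaw=np.radians(15.2);c_,s_=np.cos(yaw),np.sin(yaw);Rz=np.array([[c_,-s_],[s_,c_]])
print("pred",np.array([.522,-.089])+Rz@[-.045,.02])
s=manip.sense();M=R.from_rotvec(s["eef_rot"]).as_matrix();print(M.round(3))
E
```

```text
[[108 104 107 108 105 108 105 111 107 104 105 106 110]
 [103 104 105 109 105 109 104 104 104 119 158 186 110]
 [105 106 102 101 104 108 132 171 213 236 237 238 131]
 [104 102 118 147 187 234 236 238 237 236 236 238 175]
 [125 202 235 238 236 235 235 235 236 238 235 232 154]
 [133 236 236 235 236 238 236 234 203 157 122 102 106]
 [107 231 239 235 229 181 138 109 100 104 106 106 108]
 [101 172 168 128 107 107 106 105 106 108 102 115 156]]
stripe ((350.21337890625, 204.0254669189453), (7.392757415771484, 24.322736740112305), 73.61045837402344) [ 0.47268311 -0.08139585  0.226     ] cloud [ 0.47243475 -0.08325944  0.22582965] [ 0.47374779 -0.08179886  0.22572892]
pred [ 0.47333047 -0.08149818]
[[ 0.941  0.338 -0.   ]
 [ 0.338 -0.941  0.001]
 [ 0.    -0.001 -1.   ]]
```

```bash
python3 -m inch '[[[0,0,-0.04],0,0],[[0,0,-0.08],0.2,0],[[0.03,-0.022,-0.1],0.76,0],[[0.06,-0.045,-0.1],0.76,0],[[0.09,-0.067,-0.1],0.76,0],[[0.12,-0.09,-0.1],0.76,0],[[0.15,-0.112,-0.1],0.76,0],[[0.18,-0.135,-0.1],0.76,0],[[0.21,-0.157,-0.1],0.76,0],[[0.24,-0.18,-0.1],0.76,0],[[0.27,-0.202,-0.1],0.76,0],[[0.3,-0.224,-0.1],0.76,0]]' 10; python3 - <<'E'
from h import *
s=manip.sense();M=R.from_rotvec(s["eef_rot"]).as_matrix();print(s["tool_pos"],s["finger_gap"],M.round(3))
print(manip.camera_params("wrist"))
print(M.T@(np.array([.473,-.082,.27])-s["tool_pos"]))
E
```

```text
t: 1.1
tool_pos: [0.3931, -0.2036, 0.3054]
eef_rot: [-3.114, -0.415, 0.0]
ft_force: [1.1, 0.1, 0.3]
finger_gap: 0.0171
finger_force: 0.0
[ 0.39306447 -0.2036139   0.30541495] 0.017106416962814754 [[ 0.965  0.262 -0.   ]
 [ 0.262 -0.965  0.   ]
 [-0.    -0.    -1.   ]]
{'fov_y': 65.8136211053816, 'cx': 319.4982693528767, 'cy': 200.2497942711345, 'T_tool_cam': array([[-3.86262033e-04, -9.57627365e-01, -2.88009861e-01,
         8.48668794e-02],
       [ 9.99999776e-01, -5.27363926e-04,  4.12333729e-04,
         9.45403009e-04],
       [-5.46748073e-04, -2.88009637e-01,  9.57627354e-01,
        -1.77922837e-01],
       [ 0.00000000e+00,  0.00000000e+00,  0.00000000e+00,
         1.00000000e+00]])}
[ 0.10901574 -0.09641274  0.0354119 ]
```

```bash
python3 -m inch '[[[0.03,-0.026,0],0,0],[[0.06,-0.052,0],0,0],[[0.09,-0.08,0],0,0],[[0.109,-0.096,0],0,0],[[0.109,-0.096,0],0,0],[[0.109,-0.096,0],0,0]]'; python3 - <<'E'
from h import *
im,d,p,T=cam("wrist");cv2.imwrite("pics/w1.png",im[:,:,::-1]);np.savez("pics/w1",im=im,d=d,T=T)
E
```

```text
t: 1.6
tool_pos: [0.4727, -0.0833, 0.3049]
eef_rot: [-3.113, -0.419, 0.002]
ft_force: [-0.9, -0.8, -0.2]
finger_gap: 0.0005
finger_force: 0.0
```

View pics/w1.png

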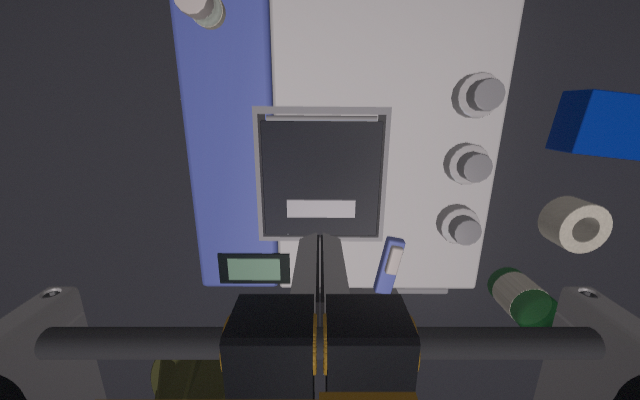

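Wrist view: the cover is square to the tool, the stripe is at (321,209), and the frame spans (253–391, 107–242). The line clamp is to the right at (391,266), off the path.

```bash
python3 - <<'E'
from h import *
z=np.load("pics/w1.npz");im,d,T=z["im"],z["d"],z["T"];p=manip.camera_params("wrist")
W=cloud(d,p,T)
P=ray(321,209,.226,p,T);s=manip.sense();M=R.from_rotvec(s["eef_rot"]).as_matrix()
print(P,W[209,321],"shift",M.T@(P-s["tool_pos"]))
for q in((253,175),(391,175),(321,107),(321,242),(321,115)):print(q,M.T@(ray(*q,.226,p,T)-s["tool_pos"]))
print(W[170,321],W[223,321])
E
```

```text
[ 0.47291201 -0.0857001   0.226     ] [ 0.47270805 -0.08575937  0.22536227] shift [0.00019666 0.00163035 0.07910146]
(253, 175) [ 0.03047122 -0.05603513  0.07909223]
(391, 175) [0.03059907 0.0608391  0.0790614 ]
(321, 107) [0.08566948 0.00141544 0.07903266]
(321, 242) [-0.0312573   0.00170944  0.07912678]
(321, 115) [0.07953387 0.00143087 0.07903759]
[ 0.50594678 -0.07661697  0.22411606] [ 0.45945717 -0.08941443  0.22374166]
```

```bash
python3 -m inch '[[[0,0.002,0.03],0,0],[[0,0.002,0.06],0,0],[[0,0.002,0.074],0,0],[[0,0.002,0.078],0,0],[[0,0.002,0.081],0,0],[[0,0.002,0.083],0,0],[[0,0.002,0.084],0,0],[[0,0.002,0.085],0,0],[[0,0.002,0.085],0,0]]'
```

```text
t: 2.4
tool_pos: [0.4734, -0.0865, 0.2212]
eef_rot: [3.113, 0.415, 0.002]
ft_force: [-1.2, -2.3, 2.7]
finger_gap: 0.0005
finger_force: 1.4
```

```bash
python3 -m inch '[[[0,0,0.001],0,0],[[0,0,0.002],0,0],[[0,0,0.003],0,0],[[0,0,0.003],0,0]]'
```

```text
t: 2.73
tool_pos: [0.4736, -0.0865, 0.2201]
eef_rot: [3.112, 0.415, 0.005]
ft_force: [-9.1, -1.7, 24.8]
finger_gap: 0.001
finger_force: 12.4
```

The cover is at its stop at 25 N. Now I retreat.

```bash
python3 -m inch '[[[0,0,-0.04],0,0],[[0,0,-0.08],0,0],[[0,0,-0.12],0,0],[[0,0,-0.15],0,0],[[0,0,-0.15],0,0],[[0,0,-0.15],0,0],[[0,0,-0.15],0,0],[[0,0,-0.15],0,0],[[0,0,-0.15],0,0],[[0,0,-0.15],0,0],[[0,0,-0.15],0,0],[[0,0,-0.15],0,0]]'; python3 -m inch '[[[0,0,0],0,0],[[0,0,0],0,0],[[0,0,0],0,0],[[0,0,0],0,0],[[0,0,0],0,0],[[0,0,0],0,0],[[0,0,0],0,0],[[0,0,0],0,0],[[0,0,0],0,0],[[0,0,0],0,0],[[0,0,0],0,0],[[0,0,0],0,0]]';python3 - <<'E'
from h import *
im,d,p,T=cam("wrist");cv2.imwrite("pics/w2.png",im[:,:,::-1]);np.savez("pics/w2",im=im,d=d,T=T)
s=manip.sense();M=R.from_rotvec(s["eef_rot"]).as_matrix()
h=cv2.cvtColor(im,cv2.COLOR_RGB2HSV);m=((h[...,0]>45)&(h[...,0]<85)&(h[...,1]>90)&(h[...,2]>40)).astype(np.uint8);m[:,:250]=0;m[:,400:]=0
c=max(cv2.findContours(m,0,1)[0],key=cv2.contourArea);r=cv2.minAreaRect(c);print(r)
P=ray(*r[0],.208,p,T);W=cloud(d,p,T);print(P,np.nanmedian(W[m>0],0),"shift",M.T@(P-s["tool_pos"]),s["tool_pos"])
E
```

```text
t: 3.73
tool_pos: [0.4731, -0.0861, 0.3672]
eef_rot: [-3.114, -0.415, 0.001]
ft_force: [-0.4, -0.4, -0.3]
finger_gap: 0.0004
finger_force: 0.0
t: 4.73
tool_pos: [0.4731, -0.0861, 0.3674]
eef_rot: [3.114, 0.415, 0.0]
ft_force: [0.1, -0.1, -0.4]
finger_gap: 0.0003
finger_force: 0.0
((317.5, 173.0), (28.0, 27.0), 90.0)
[ 0.4872677  -0.08110543  0.208     ] [ 0.48717364 -0.08140985  0.20676668] shift [ 0.01501199 -0.00113993  0.1594431 ] [ 0.47307987 -0.08613669  0.36744326]
```

View pics/w2.png

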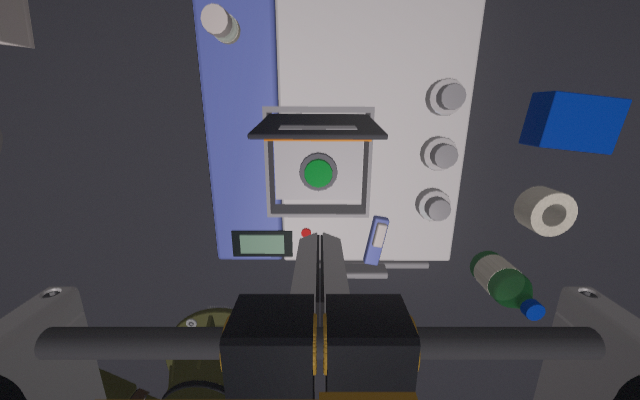

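The cover stands open and the green key is at (318,173), at height 0.207 as expected. I press it 7 mm in front of its centre to keep the gripper body clear of the cover.

```bash
python3 -m inch '[[[0.008,0,0.03],0,0],[[0.008,0,0.065],0,0],[[0.008,0,0.1],0,0],[[0.008,0,0.13],0,0],[[0.008,0,0.15],0,0],[[0.008,0,0.157],0,0],[[0.008,0,0.16],0,0],[[0.008,0,0.162],0,0],[[0.008,0,0.164],0,0],[[0.008,0,0.165],0,0],[[0.008,0,0.165],0,0]]'
```

```text
t: 5.7
tool_pos: [0.4813, -0.0841, 0.2034]
eef_rot: [3.113, 0.415, 0.003]
ft_force: [-0.8, 0.1, 3.9]
finger_gap: 0.0006
finger_force: 2.2
```

```bash
python3 -m inch '[[[0,0,0.001],0,0],[[0,0,0.002],0,0],[[0,0,0.003],0,0],[[0,0,0.003],0,0],[[0,0,0.003],0,0]]'
```

```text
t: 6.12
tool_pos: [0.4815, -0.0842, 0.2025]
eef_rot: [3.112, 0.415, 0.006]
ft_force: [-9.1, 2.2, 27.2]
finger_gap: 0.0007
finger_force: 13.7
```

Key is at its stop. Now up, over the cover, and behind it.

```bash
python3 -m inch '[[[0,0,-0.01],0,0],[[0,0,-0.05],0,0],[[0,0,-0.09],0,0],[[0,0,-0.13],0,0],[[0,0,-0.165],0,0],[[0,0,-0.165],0,0],[[0.035,0,-0.165],0,0],[[0.07,0,-0.165],0,0],[[0.103,0,-0.165],0,0],[[0.103,0,-0.165],0,0],[[0.103,0,-0.165],0,0],[[0.103,0,-0.165],0,0]]'
python3 - <<'E'
from h import *
s=manip.sense();M=R.from_rotvec(s["eef_rot"]).as_matrix();t=s["tool_pos"]
P=np.array([.4873,-.0811,.208])+ .062*M[:,0];P[2]=.223   # hinge middle
H=M.T@(P-t);print("hinge shift",H.round(4),t)
for th in(1.45,1.2,1.0,.8,.6,.4,.2,0,-.08):
    r=75;print(th,"dx",round(H[0]*1e3-r*np.cos(th)+3*np.sin(th)+8),"dz",round(H[2]*1e3-r*np.sin(th)-3*np.cos(th)))
im,d,p,T=cam("scene");cv2.imwrite("pics/s2.png",im[100:350,150:450,::-1].repeat(2,0).repeat(2,1))
E
```

```text
t: 7.12
tool_pos: [0.5799, -0.0571, 0.3645]
eef_rot: [3.114, 0.415, -0.0]
ft_force: [-0.2, 0.5, 0.8]
finger_gap: 0.0002
finger_force: 0.0
hinge shift [-0.0336 -0.0012  0.1415] [ 0.57988023 -0.05713433  0.36447867]
1.45 dx -32 dz 67
1.2 dx -50 dz 70
1.0 dx -64 dz 77
0.8 dx -76 dz 86
0.6 dx -86 dz 97
0.4 dx -94 dz 110
0.2 dx -99 dz 124
0 dx -101 dz 138
-0.08 dx -101 dz 144
```

View pics/s2.png

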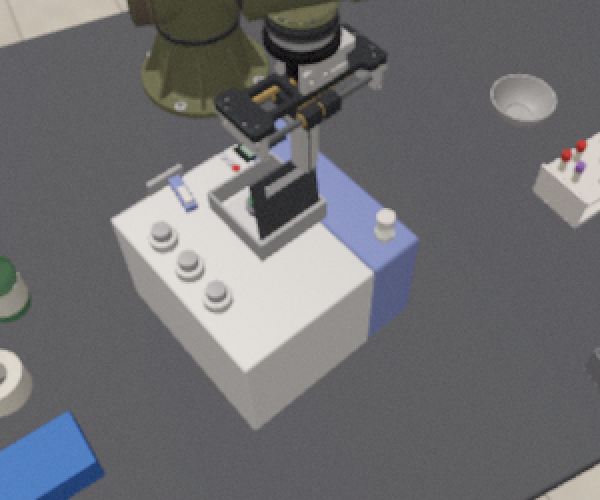

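```bash
python3 - <<'E'
from h import *
s=manip.sense();im,d,p,T=cam("scene");f,cx,cy=K(p);Ti=np.linalg.inv(T)
M=R.from_rotvec(s["eef_rot"]).as_matrix();t=s["tool_pos"]
H=t+M@[-.0336,-.0012,.1415]
for n,q in(("tcp",t),("hinge",H),("covertop",H+M@[-.012,0,-.1]),("tip if z.3",t+M@[0,0,.065])):
    c=Ti[:3,:3]@q+Ti[:3,3];u,v=f*c[0]/c[2]+cx,f*c[1]/c[2]+cy;print(n,(u-150)*2,(v-100)*2,c[2],d[int(v)-3:int(v)+2,int(u)])
E
```

```text
tcp 303.6078904016241 164.32381970543958 0.8752245679662578 [0.844611   0.8510824  0.8546782  0.85625875 0.8592672 ]
hinge 289.18412826409804 218.85702260590102 1.0036312197428254 [0.9932666  0.99468446 0.9972112  0.9991881  1.0049345 ]
covertop 280.43501337979444 164.27933524213728 0.928852818689521 [1.1147289  1.0621428  1.0635974  0.9271375  0.93095094]
tip if z.3 304.36634763233064 199.0090619222176 0.9272389563577751 [0.9933837  0.99639726 0.99713063 1.0010506  1.0029044 ]
```

The picture and projections agree: the tip is above and behind the open cover. I descend behind it and sweep it down along the arc.

```bash
python3 -m inch '[[[0,0,0.035],0,0],[[0,0,0.067],0,0],[[0,0,0.067],0,0],[[-0.02,0,0.067],0,0],[[-0.032,0,0.067],0,0],[[-0.041,0,0.068],0,0],[[-0.05,0,0.07],0,0],[[-0.057,0,0.073],0,0],[[-0.064,0,0.077],0,0],[[-0.070,0,0.081],0,0],[[-0.076,0,0.086],0,0],[[-0.081,0,0.091],0,0]]'
```

```text
t: 8.22
tool_pos: [0.5015, -0.0785, 0.2734]
eef_rot: [3.114, 0.415, 0.0]
ft_force: [0.6, 0.0, 2.8]
finger_gap: 0.0001
finger_force: 1.2
```

```bash
python3 -m inch '[[[-0.005,0,0.006],0,0],[[-0.009,0,0.012],0,0],[[-0.013,0,0.019],0,0],[[-0.016,0,0.026],0,0],[[-0.018,0,0.033],0,0],[[-0.02,0,0.04],0,0],[[-0.022,0,0.046],0,0],[[-0.024,0,0.05],0,0],[[-0.025,0,0.052],0,0],[[-0.025,0,0.054],0,0],[[-0.025,0,0.055],0,0],[[-0.025,0,0.055],0,0]]'
```

```text
t: 9.22
tool_pos: [0.4782, -0.0848, 0.2205]
eef_rot: [3.113, 0.415, 0.003]
ft_force: [-6.2, 3.9, 22.3]
finger_gap: 0.0003
finger_force: 11.0
```

At the stop with 22 N. Release, back off, and check that it stays shut.

```bash
python3 -m inch '[[[0,0,-0.005],0,0],[[0,0,-0.01],0,0],[[0,0,-0.03],0,0],[[0,0,-0.07],0,0],[[0,0,-0.11],0,0],[[0,0,-0.14],0,0],[[0,0,-0.14],0,0],[[0,0,-0.14],0,0],[[0,0,-0.14],0,0],[[0,0,-0.14],0,0],[[0,0,-0.14],0,0],[[0,0,-0.14],0,0]]'; python3 -m inch '[[[0,0,0],0,0],[[0,0,0],0,0],[[0,0,0],0,0],[[0,0,0],0,0],[[0,0,0],0,0],[[0,0,0],0,0],[[0,0,0],0,0],[[0,0,0],0,0],[[0,0,0],0,0],[[0,0,0],0,0],[[0,0,0],0,0],[[0,0,0],0,0]]';python3 - <<'E'
from h import *
im,d,p,T=cam("wrist");cv2.imwrite("pics/w3.png",im[:,:,::-1]);W=cloud(d,p,T)
print([W[v,318].round(4) for v in(140,160,180,200)])
E
```

```text
t: 10.22
tool_pos: [0.4777, -0.0848, 0.3576]
eef_rot: [-3.113, -0.415, 0.002]
ft_force: [0.0, 0.1, -1.2]
finger_gap: 0.0005
finger_force: 0.0
t: 11.22
tool_pos: [0.4779, -0.0848, 0.3585]
eef_rot: [3.114, 0.415, 0.0]
ft_force: [-0.7, -0.1, -0.6]
finger_gap: 0.0003
finger_force: 0.0
[array([ 0.5297, -0.0703,  0.2258]), array([ 0.5106, -0.0755,  0.2261]), array([ 0.4904, -0.081 ,  0.2251]), array([ 0.4701, -0.0864,  0.2267])]
```

View pics/w3.png

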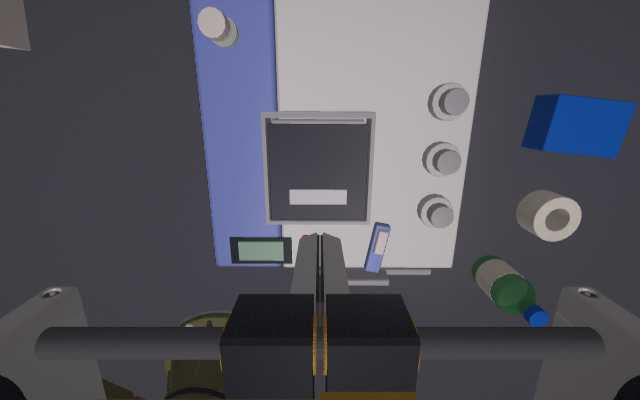

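The cover is shut, flat and flush at z ≈ 0.226, with the stripe at (318,197). The line clamp and vial are where they were and the robot touches nothing.

```bash
python3 -c "
from plant import manip
print(manip.finish_job())"
```

```text
the job is handed in; nothing more can be done
None
```

I reset the extractor and handed the job in at about 11 s: the cover sprang open, the key went to its stop, and the cover is latched shut and flush. I did not look again at the key after releasing it; no verdict came back.

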